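# Set the root gap on the weld test-plate jig

## Task

Two bevelled test plates are clamped in the jig on the welding table, too far apart. With a fingertip, roll the jig's knurled wheel until the moving carrier's pointer stands at the line on the gauge clip (within 2 mm), and only then push the ball-ended lock lever all the way round to its locked stop. Do not grip anything, do not push the plates, the carrier or the clip themselves, and leave the other things on the table where they are.

Things in the scene. Friction and masses are not known exactly. Their poses are not given: they have to be found in the camera images.
- jig: the fixed grey steel jig (bed 200 x 345 mm, 18 mm thick, bolted to the table). Origin on the table surface under the middle of the jig; its +y runs along the slide from the fixed plate towards the moving carrier, its -x side is the working side with the wheel, scale and lock lever; z up. Jig coordinates below are (x, y, z) in mm in this frame. Highest point: the clamp studs over the plates at z 110; plate tops at z 80
- wheel_centre (a point): centre of the knurled steel wheel, jig (-135, 80, 38); the wheel's axle lies along the jig's x. Wheel diameter 60 mm over 30 fine lengthwise ribs, 18 mm wide (x -144 to -126), its top at z 68, nothing above it; the bearing bracket behind it starts at x -106. Does not move
- wheel (a joint): angle of the wheel, rad, 0 to 3.3: it grows as the top of the wheel is drawn towards the jig's -y, and that closes the gap; rolled the other way it opens again. It turns with about 1.2 N at the rim and stays where it is left. By rack and pinion 1 rad moves the carrier 10 mm (30 mm of fingertip travel at the rim), without backlash
- saddle: the moving carrier on its rails with the moving plate, strap clamp and pointer; its axes are the jig's and its origin lies at the jig's origin when the gap is widest (34 mm); it slides up to 33 mm towards the jig's -y as the gap closes. Carrier top z 70, plate top z 80. To be moved by the wheel only, not by hand
- pointer_tip (a point): tip of the carrier's dark steel pointer blade (3 mm thick, 14 mm long, it points to the jig's -x, towards the gauge clip); jig (-98, 43, 68) at the widest gap, moves with the carrier along the jig's y
- gauge_line (a point): inner end of the dark line across the top of the gauge clip, the small steel rider (14 x 16 x 7 mm) on the aluminium scale strip between lever and wheel; jig (-99.5, 15 to 23, 68.5). The pointer is set when its tip and this line have the same jig y: it starts 10 to 28 mm on the +y side of the line. The clip is already set for the job and stays where it is
- fixed_plate: the fixed plate and its strap clamp, fast on the jig; origin and axes are the jig's. Plate 125 x 95 x 10 mm, top at z 80, jig y -105 to -10. Not to be touched
- lock_pivot (a point): the lock lever's vertical pivot, jig (-95, -85, 66). Does not move
- lock_ball (a point): centre of the black ball (diameter 19 mm) at the end of the lock lever, 65 mm from the pivot, at z 66; the lever's rod is 9 mm thick. Nothing is under the ball down to the bed or table (18 mm high at most)
- lock (a joint): angle of the lock lever, rad: at 0 it points to the jig's -x (unlocked, starts at 0 to 0.25); it swings level towards the jig's -y, ball direction from the pivot = (-cos, -sin) of the angle in jig x, y, to the locked stop at 1.3. About 0.8 N at the ball moves it; it stays where it is left and does not shift the carrier
- gas_nozzle: copper torch nozzle, 22 mm diameter, 62 mm tall, standing on the table in front of the jig between wheel and lever; origin centre of underside; leave it
- gel_jar: jar, 64 mm diameter, 58 mm tall, standing beyond the wheel on the jig's +y side; origin centre of underside; leave it
- soapstone: flat aluminium marker holder, 110 x 12 x 6 mm, lying on the fixed plate along the gap; origin centre of underside; leave it
- tee_sample: welded steel tee, base 100 x 75 mm, 98 mm tall, on the right of the table; origin centre of underside; leave it
- wire_brush: wooden wire brush, 250 mm, lying on the right of the table; leave it
- hammer: wooden-handled hammer, 270 mm, lying on the left of the table; leave it
- magnet_square: flat triangular magnet square, legs 85 mm, 16 mm thick, on the right of the table; leave it

How it is judged (in metres and radians):
On the way, in this order (a step that is already met when the one before it is completed fails the run):
1. the carrier's pointer stands at the gauge line within 2.5 mm, with the lock lever still open (y of pointer_tip in the frame of gauge_line between -0.0025 and 0.0025 m and value of joint lock below 0.5 rad), for 0.3 s.
2. the lock lever is pushed round to its locked stop (value of joint lock above 1.1 rad), for 0.2 s.
At the end, for the whole second after the job is handed in: the pointer stands within 2.5 mm of the gauge line along the slide, at rest, and the lock lever is swung to its locked stop (beyond 1.1 of 1.3 rad) (y of pointer_tip in the frame of gauge_line between -0.0025 and 0.0025 m and value of joint lock above 1.1 rad and linear speed of saddle below 0.003 m/s); the robot touches nothing.
It fails at once if the carrier or a plate is pushed directly instead of by the wheel (more than 3 N from the robot) (contact force between any of the fingers, the arm and saddle above 3 N or contact force between any of the fingers, the arm and fixed_plate above 3 N).
It fails at once if the gauge clip is shifted by more than 2 mm (distance of gauge_line from where it was at the start of the episode above 0.002 m).
It fails at once if the wheel or the lever's ball is taken between the fingers (distance between the grasp point and wheel_centre below 0.024 m or distance between the grasp point and lock_ball below 0.01 m).
It fails at once if another thing on the table is lifted, carried or knocked more than 25 mm away (distance of any of gas_nozzle, gel_jar, soapstone, tee_sample, wire_brush, hammer, magnet_square from where it was at the start of the episode above 0.025 m).
It also fails if it takes over 64 s, if anything falls off the work surface, if the arm or the gripper's body presses on something with over 40 N, if the wrist force passes 120 N, or if a joint passes its speed limit or range.

## Robot

A 6-joint arm with a two-finger parallel gripper is mounted at the origin on the work surface. World frame = base frame: x ahead of the robot, y to its left, z up, the work surface at z = 0. Lengths are in mm, angles in rad, forces in N, time in s.
With the tool pointing down it reaches from about 400 to 825 mm from the base axis. Payload 7 kg.
Tool frame: the origin (TCP) lies at the very end of the fingers, on their centre line; the grasp point (between the pads) lies 19 mm behind it; x points along the fingers, y is the direction in which the jaws open and shut, and the axes are right-handed (so a half turn about x gives the same grasp; the last joint's range is limited). The gripper opens to 88 mm and grips with 3 to 60 N. Pads are 19 mm wide; open, the fingers measure 130 mm over their backs; the gripper's body (78 mm by 193 mm) begins 47 mm behind the grasp point.
Start: joints at [1.617, 0.359, 0.012, 0, -1.224, -0.288], TCP at [161.64, 655.338, 226.561] pointing down, gripper open.
Joint ranges: [-3.07, 3.07], [-1.43, 2.12], [-1.02, 1.25], [-3.03, 1.67], [-3.05, -0], [-3.03, 3.03]. Speed limits (rad/s): [2.39, 2.39, 3.01, 3.14, 3.14, 3.14].

## Interface

Orientations are given as a unit quaternion [x, y, z, w].
In Python, from station import * gives the robot as it stands. The module is installed in compiled form; this text tells all that it offers. Calls block until the motion is done:
- move_ptp(position, orientation): joint-space move of the TCP to a pose.
- move_linear(position, rate=150, orientation=None, max_force=None): straight line of the TCP; orientation=None keeps the orientation; rate is the mean speed in mm/s. With max_force (N) it stops when the force on the tool has changed by that much, and returns True; else False.
- goto_joints(angles): joint-space move.
- command_gripper(opening, squeeze=None): finger opening in mm; squeeze is the grip in N (None keeps the last); returns when the fingers have stopped.
- wait(seconds).
- solve_ik(position, orientation): joint angles nearest the present ones, or None.
- observe(): the state.
- camera(name): name is "scene" or "top"; returns a dict with "pixels" (480x640x3 uint8, blue, green, red), "intrinsics" (3x3 intrinsics, pixels), "R" (3x3) and "t" (3): a world point X has camera coordinates R X + t. Camera axes: x right, y down, z forward; pixel columns grow to the right and rows downward; lengths in mm; the calibration is good to about 2 mm. A picture is of the moment at which its call begins. There is no depth.
A pose or a line that the arm cannot do raises IKError and nothing moves.
- close_job(): hands the job in, once; it reports no verdict.
Trained networks look in a picture, given as the dict that the camera call returned (one of the last four; its "shot" number tells which), for a name from the list of things; names that differ only in an ending like _2 or _b are one class to them, and where a whole thing is asked for, a point or a joint stands for the part that bears it (a point fixed in the world has none). Each returns a list of dicts, best first, with "confidence" (0 to 1); they miss things now and then, are a little off and sometimes report something else, mostly with a low value. They report only what shows in the picture. A call takes as long as a camera call.
- find_in(picture, target): "position" ([x, y, z] in mm, in world coordinates, good to about 4 mm: the middle of the surface that is visible of it).
- silhouettes(picture, target): "mask" (480x640 bool, what is visible of it).
- tip_of(picture, target): "position" ([x, y, z] in mm, in world coordinates, good to about 4 mm: a listed point, or the origin of a listed thing).
The state is a dict: "time": time; "joints": joint angles; "qvel": joint speeds; "joint_torque": joint torques, N m; "ee_pos": TCP position; "tool_rot": TCP orientation; "wrist_force": force on the tool from outside, world axes, zero at the start; "moment": the same for the moment, N m; "grip_width": finger opening in mm.
Only numpy, scipy, OpenCV 4.12 (cv2) and the standard library are available. Lean on these libraries where they do the work, as an engineer would, in place of code of your own. Each camera call takes 0.05 s, during which the arm holds its last target.

## Working session

There is one attempt and no reset: what is moved stays moved. The work goes in short steps, each a Python script; the robot and the scene stay as the last script left them, time stands still between calls to the robot, and variables do not carry over. Pictures are saved under pics/ and viewed, and the job is handed in when it is done.

```bash
mkdir -p pics; ls; python3 - <<'E'
from station import *
import cv2
for n in ["scene","top"]:
    p=camera(n); cv2.imwrite(f"pics/{n}0.png",p["pixels"])
    print(n,p["intrinsics"].tolist() if hasattr(p["intrinsics"],'tolist') else p["intrinsics"],p["R"],p["t"])
    for t in ["jig","wheel_centre","pointer_tip","gauge_line","lock_pivot","lock_ball","saddle","fixed_plate","gas_nozzle","gel_jar"]:
        r=tip_of(p,t)
        print(t,[( [round(float(v),1) for v in d["position"]],round(float(d["confidence"]),2)) for d in r[:2]])
s=observe();print(s)
E
```

```text
pics
scene [[475.7303650520709, 0.0, 321.8833102208358], [0.0, 475.7303650520709, 238.9874732375137], [0.0, 0.0, 1.0]] [[ 0.7602242   0.6496448   0.00456144]
 [ 0.54583856 -0.6349095  -0.54676339]
 [-0.35230589  0.41815257 -0.83727474]] [-443.23697706 -243.04455957 1246.8231962 ]
jig [([622.7, -88.6, 2.4], 0.87), ([576.4, -350.8, -1.1], 0.16)]
wheel_centre [([471.0, -49.2, 36.4], 0.7), ([516.3, -79.0, 65.4], 0.26)]
pointer_tip [([517.5, -78.1, 71.1], 0.6)]
gauge_line [([519.8, -88.2, 63.0], 0.66)]
lock_pivot [([556.0, -190.5, 63.6], 0.89)]
lock_ball [([495.5, -218.6, 67.8], 0.56)]
saddle []
fixed_plate [([619.0, -87.0, 0.7], 0.62)]
gas_nozzle [([447.1, -119.3, -0.5], 0.56)]
gel_jar [([426.9, 39.2, 2.5], 0.59)]
top [[507.995242486001, 0.0, 316.676414205792], [0.0, 507.995242486001, 247.80208988195736], [0.0, 0.0, 1.0]] [[-1.47121901e-02 -9.99886676e-01 -3.19161292e-03]
 [-9.87022571e-01  1.50332308e-02 -1.59876344e-01]
 [ 1.59906207e-01  7.98062821e-04 -9.87131890e-01]] [   7.26469298  552.99724691 1117.24069322]
jig [([619.0, -81.8, -3.0], 0.58)]
wheel_centre [([466.9, -49.1, 38.5], 
[... 424 characters left out ...]
_jar [([425.3, 38.1, -1.5], 0.74)]
{'time': 1.1, 'joints': array([ 1.61705547e+00,  3.58590210e-01,  1.19171688e-02,  2.53425168e-05,
       -1.22411980e+00, -2.88080266e-01]), 'qvel': array([ 0.0012485 ,  0.00017504, -0.00118825, -0.00085028,  0.00050257,
        0.00128141]), 'joint_torque': array([-5.52250858e-04, -5.82410181e+01,  2.93291706e+01,  7.00206935e+00,
        1.22910412e-02, -2.22092962e-05]), 'ee_pos': array([161.67757564, 655.33428325, 226.57963673]), 'tool_rot': array([ 0.70195282, -0.08528287, -0.70193661, -0.08528811]), 'wrist_force': array([ 0.03769101, -0.57969463, -0.40256365]), 'moment': array([-0.03057061,  0.0422927 ,  0.02956884]), 'grip_width': 87.60408953026099}
```

View pics/scene0.png

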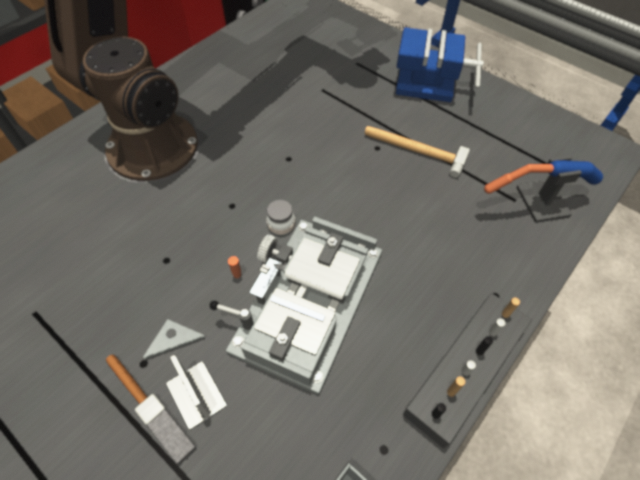

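View pics/top0.png

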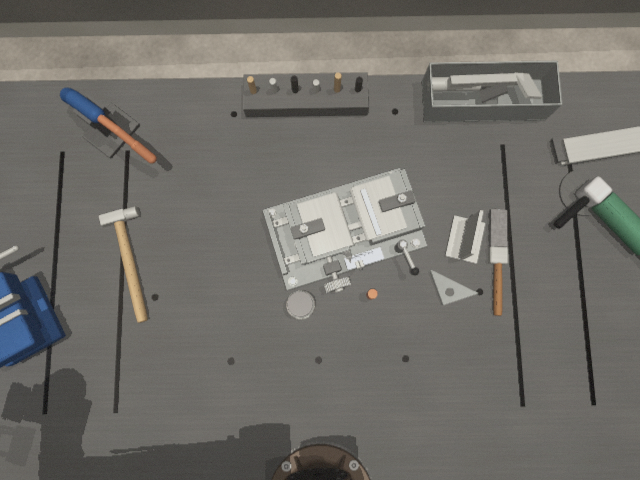

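```bash
python3 - <<'E'
import cv2
a=cv2.imread('pics/top0.png'); cv2.imwrite('pics/top0z.png',cv2.resize(a[240:420,280:460],None,fx=4.2,fy=3.3*1,interpolation=cv2.INTER_CUBIC)[:600])
a=cv2.imread('pics/scene0.png'); cv2.imwrite('pics/scene0z.png',cv2.resize(a[210:360,200:400],None,fx=4,fy=4,interpolation=cv2.INTER_CUBIC))
E
```

```text
(no output)
```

View pics/top0z.png

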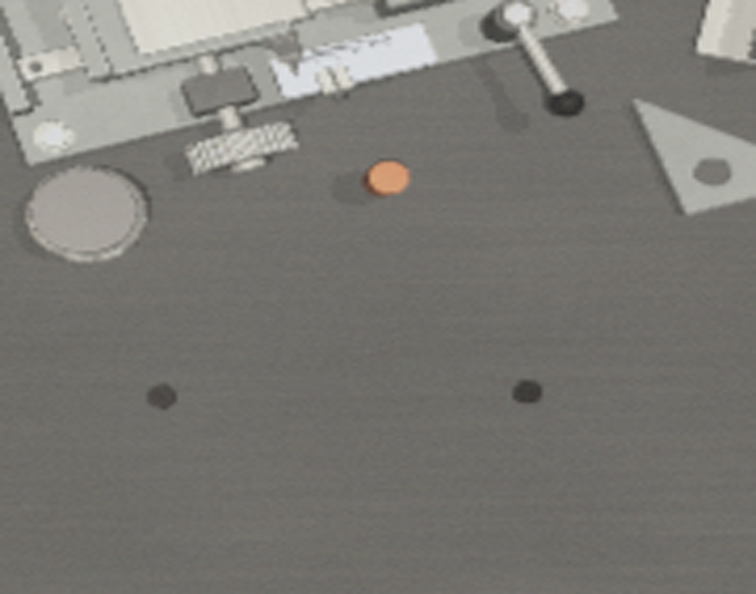

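View pics/scene0z.png

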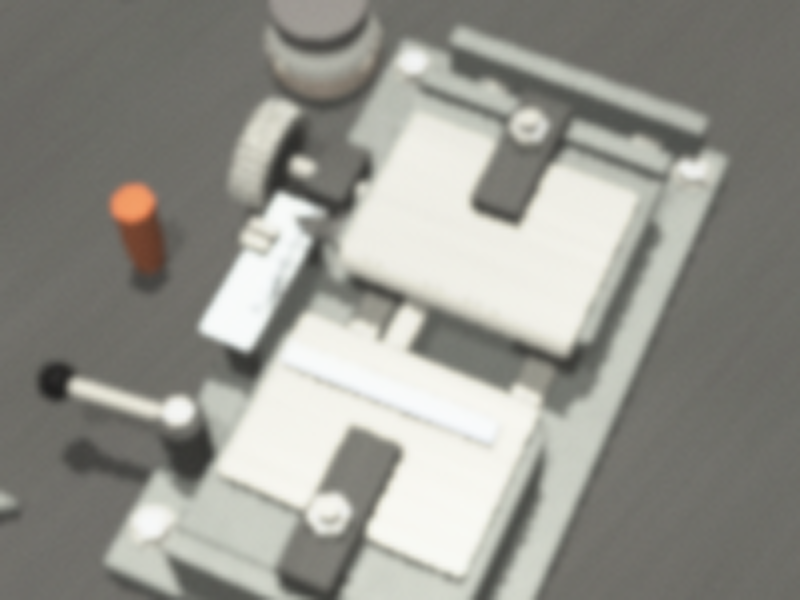

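```bash
cat > h.py <<'E'
import numpy as np, cv2
from scipy.optimize import least_squares
P={"jig":(0,0,0),"wheel_centre":(-135,80,38),"lock_pivot":(-95,-85,66)}
def jw(pose,p):
    x,y,a=pose; c,s=np.cos(a),np.sin(a); p=np.asarray(p,float)
    return np.stack([x+c*p[...,0]-s*p[...,1],y+s*p[...,0]+c*p[...,1],p[...,2]],-1)
def wj(pose,p):
    x,y,a=pose; c,s=np.cos(a),np.sin(a); d0,d1=p[0]-x,p[1]-y
    return np.array([c*d0+s*d1,-s*d0+c*d1,p[2]])
def proj(pic,X):
    c=np.asarray(X)@np.asarray(pic["R"]).T+np.asarray(pic["t"]); K=np.asarray(pic["intrinsics"])
    q=c@K.T; return q[...,:2]/q[...,2:]
E
python3 - <<'E'
from station import *
from h import *
import pickle
obs=[];L=[]
for k in range(5):
  for n in ["scene","top"]:
    p=camera(n); L.append((n,p))
    for t in ["jig","wheel_centre","pointer_tip","gauge_line","lock_pivot","lock_ball"]:
        for d in tip_of(p,t): obs.append((n,t,np.array(d["position"]),d["confidence"]))
pickle.dump((obs,L),open("o.pkl","wb"))
def f(q):
    r=[]
    for n,t,x,c in obs:
        if t in P and c>.4: r+=list(x[:2]-jw(q,P[t])[:2])
    return r
s=least_squares(f,[620,-86,.27],loss='soft_l1',f_scale=4); q=s.x; print(q,np.degrees(q[2]))
for n in ["scene","top"]:
  for t in ["jig","wheel_centre","pointer_tip","gauge_line","lock_pivot","lock_ball"]:
    print(n,t,[wj(q,x).round(1).tolist() for m,u,x,c in obs if m==n and u==t and c>.4])
ims={}
for n in ["scene","top"]:
    g=np.mean([p["pixels"].astype(float) for m,p in L if m==n],0)
    print(n,np.std([p["pixels"].astype(float) for m,p in L if m==n],0).mean())
    p=[p for m,p in L if m==n][0]
    big=cv2.resize(g.astype(np.uint8),None,fx=4,fy=4,interpolation=cv2.INTER_CUBIC)
    def poly(pts,col):
        uv=(proj(p,jw(q,np.array(pts)))+.5)*4-.5
        cv2.polylines(big,[uv.astype(int).reshape(-1,1,2)],True,col,1)
    poly([(-100,-172.5,18),(100,-172.5,18),(100,172.5,18),(-100,172.5,18)],(0,0,255))
    th=np.linspace(0,6.28,40)
    poly([(-144,80+30*np.cos(a),38+30*np.sin(a)) for a in th],(0,255,0))
    poly([(-62.5,-105,80),(62.5,-105,80),(62.5,-10,80),(-62.5,-10,80)],(255,0,0))
    poly([(-95+5*np.cos(a),-85+5*np.sin(a),66) for a in th],(0,255,255))
    c=(jw(q,[-50,0,40])); u=(proj(p,c)*4).astype(int)
    cv2.imwrite(f"pics/ov_{n}.png",big[u[1]-300:u[1]+300,u[0]-400:u[0]+400])
E
```

```text
[ 6.20222711e+02 -8.31831215e+01  3.06627909e-01] 17.568485054639606
scene jig [[-0.4, -0.2, 1.9], [0.1, -3.0, -1.7], [-177.5, 17.0, -3.7], [-0.1, 1.1, -1.9], [0.5, -1.7, 1.0], [-2.1, -5.3, 0.7]]
scene wheel_centre [[-94.8, 33.7, 65.4], [-132.0, 82.2, 36.3], [-132.0, 79.7, 37.4], [-134.7, 81.0, 37.9], [-226.5, -164.9, -0.2], [-133.2, 81.7, 36.5], [-132.5, 79.6, 39.5]]
scene pointer_tip [[-97.7, 35.2, 68.0], [-124.2, -241.3, -3.5], [-99.0, 33.5, 64.8], [-147.9, 176.4, 1.2], [-98.3, 34.4, 64.3], [-95.9, 33.6, 67.6], [-95.8, 32.8, 68.3]]
scene gauge_line [[-92.4, 25.5, 65.3], [-99.2, 23.6, 67.0], [-99.9, 25.8, 67.9]]
scene lock_pivot [[-91.8, -81.1, 62.3], [-2.3, -1.2, 2.6], [-95.6, -83.5, 66.0], [-94.4, -84.0, 63.0], [-96.5, -83.9, 64.3], [-96.0, -84.1, 65.6], [-97.4, 36.2, 66.1]]
scene lock_ball [[-163.7, -91.4, 67.0], [-161.4, -90.7, 68.4], [-225.2, -165.2, 0.1], [-163.4, -87.6, 65.8], [-197.4, -295.2, -2.9], [-164.4, -88.4, 68.8]]
top jig [[-0.1, 2.5, -0.1], [0.9, 2.9, -0.4], [0.6, 2.8, 0.0], [0.6, 3.4, 0.1], [-0.2, 3.1, 1.0]]
top wheel_centre [[-135.9, 77.1, 37.0], [-197.0, -295.2, 1.3], [-137.4, 77.4, 37.8], [-136.1, 79.5, 39.0], [-134.6, 81.1, 39.1], [-95.0, -86.0, 66.5], [-134.3, 77.6, 37.8]]
top pointer_tip [[-98.8, 34.6, 66.2], [-98.2, 39.0, 67.5], [-95.6, 38.7, 67.1], [-135.1, 80.4, 38.8], [-96.8, 34.3, 67.9], [-175.3, 13.1, 1.4], [-95.1, 18.5, 68.0], [-97.0, 37.8, 65.6]]
top gauge_line [[-97.2, 21.6, 66.0], [-97.4, 20.5, 69.6], [-98.5, 20.9, 68.8], [-96.1, 20.5, 66.2], [-95.4, 21.1, 67.9]]
top lock_pivot [[0.8, -5.5, 1.7], [-95.6, -85.5, 69.9], [-97.1, -83.9, 69.0], [-99.1, -83.4, 65.6], [-96.9, -84.4, 67.7], [-161.0, -89.2, 68.2]]
top lock_ball [[-163.9, -88.2, 68.4], [-149.7, 174.6, 0.9], [-159.7, -87.2, 68.0], [-162.0, -87.1, 66.7], [-160.7, -91.1, 64.8], [-161.4, -88.1, 69.4]]
scene 0.6072199462287985
top 1.3440698550588512
```

View pics/ov_top.png

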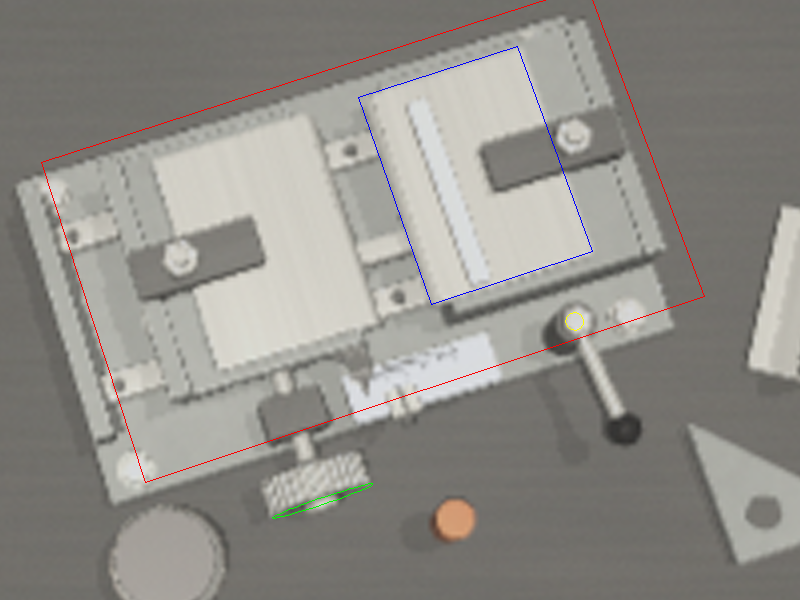

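View pics/ov_scene.png

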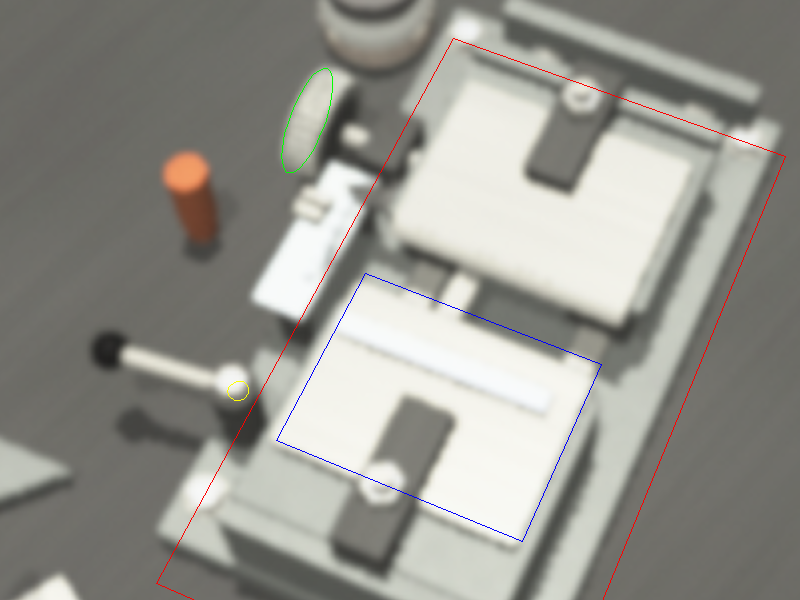

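```bash
cat >> h.py <<'E'
Q=np.array([620.2,-83.2,0.3055])
def rect(pic,q=Q,x0=-125,x1=-80,y0=-10,y1=60,z=68.3,s=10,img=None):
    """orthorectify jig plane z; out col = (y1 - y)*s  , row=(x1-x)*s"""
    dst=np.array([[ (y1-y)*s,(x1-x)*s] for x,y in [(x0,y0),(x0,y1),(x1,y0),(x1,y1)]],np.float32)
    src=np.array([proj(pic,jw(q,(x,y,z))) for x,y in [(x0,y0),(x0,y1),(x1,y0),(x1,y1)]],np.float32)
    M=cv2.getPerspectiveTransform(src,dst)
    return cv2.warpPerspective(pic["pixels"] if img is None else img,M,((y1-y0)*s,(x1-x0)*s),flags=cv2.INTER_CUBIC)
def ticks(im,y1=60,x1=-80,s=10,every=10):
    im=im.copy()
    for i in range(0,im.shape[1],every*s):
        cv2.line(im,(i,0),(i,10),(0,0,255),1); cv2.putText(im,str(int(y1-i/s)),(i+2,22),0,.4,(0,0,255),1)
    for i in range(0,im.shape[0],every*s):
        cv2.line(im,(0,i),(10,i),(0,0,255),1); cv2.putText(im,str(int(x1-i/s)),(12,i+5),0,.4,(0,0,255),1)
    return im
E
python3 - <<'E'
from h import *
import pickle
obs,L=pickle.load(open("o.pkl","rb"))
for n in ["scene","top"]:
    g=np.mean([p["pixels"].astype(float) for m,p in L if m==n],0).astype(np.uint8)
    p=[p for m,p in L if m==n][0]
    cv2.imwrite(f"pics/r_{n}.png",ticks(rect(p,img=g)))
E
```

```text
(no output)
```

View pics/r_top.png

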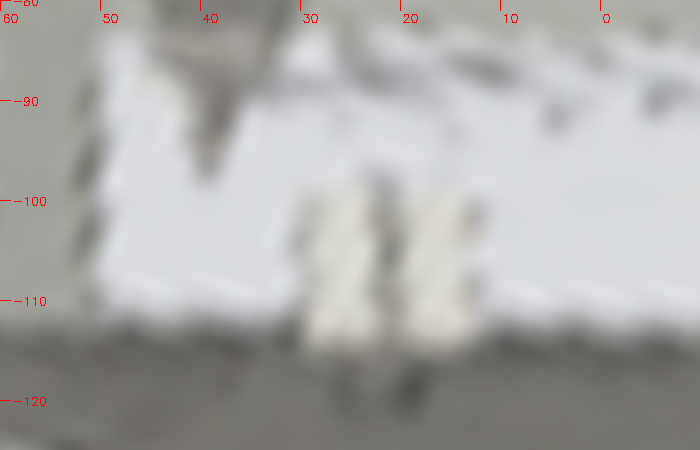

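View pics/r_scene.png

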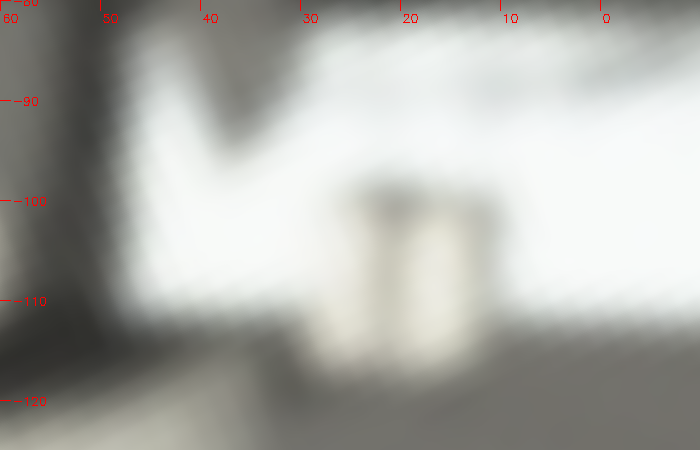

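```bash
cat >> h.py <<'E'
from scipy.spatial.transform import Rotation as Rot
def tool(yw):  # tool down with jaw axis at world angle yw
    x=np.array([0,0,-1.]); y=np.array([np.cos(yw),np.sin(yw),0]); z=np.cross(x,y)
    return Rot.from_matrix(np.stack([x,y,z],1)).as_quat()
WX=-135
def W(y,z,x=WX): return jw(Q,(x,y,z)).tolist()
E
python3 - <<'E'
from station import *
from h import *
s=observe(); p=s["ee_pos"]
print(Rot.from_quat(s["tool_rot"]).as_matrix().round(2))
for sg in (1,-1):
    print(sg,solve_ik(W(97,120),tool(Q[2]+sg*np.pi/2)))
    print(sg,solve_ik(W(97,300),tool(Q[2]+sg*np.pi/2)))
print(solve_ik([p[0],p[1],380],s["tool_rot"]))
E
```

```text
[[-0.   -0.24 -0.97]
 [ 0.   -0.97  0.24]
 [-1.   -0.    0.  ]]
1 [ 0.35920023  0.11183797 -0.58799642  0.         -0.87096194 -1.62449656]
1 [ 0.35920023 -0.04246204 -0.30834632  0.         -1.30491205 -1.62449656]
-1 [ 0.35920023  0.11183797 -0.58799642  0.         -0.87096194  1.5170961 ]
-1 [ 0.35920023 -0.04246204 -0.30834632  0.         -1.30491205  1.5170961 ]
[ 1.61709403e+00  3.10399350e-01  2.81042955e-01 -9.75463305e-06
 -1.54142616e+00 -2.88105431e-01]
```

```bash
python3 - <<'E'
from station import *
from h import *
s=observe(); p=s["ee_pos"]
o=tool(Q[2]+np.pi/2)
move_linear([p[0],p[1],340],rate=250)
move_ptp(W(97,300),o)
command_gripper(0,10)
move_linear(W(97,90),rate=200)
s=observe(); f0=s["wrist_force"]; print(s["time"],f0,s["grip_width"])
pic=camera("scene"); cv2.imwrite("pics/a_scene.png",pic["pixels"])
pic=camera("top"); cv2.imwrite("pics/a_top.png",pic["pixels"])
E
```

```text
10.475 [ 0.31841478 -0.23931716 -0.0083565 ] 0.787055886623341
```

View pics/a_scene.png

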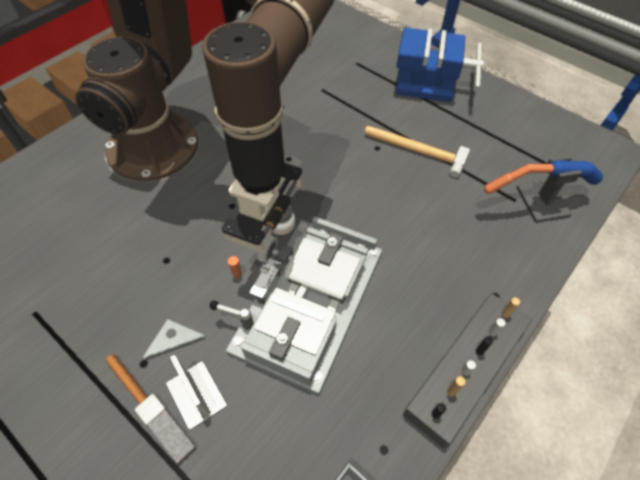

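View pics/a_top.png

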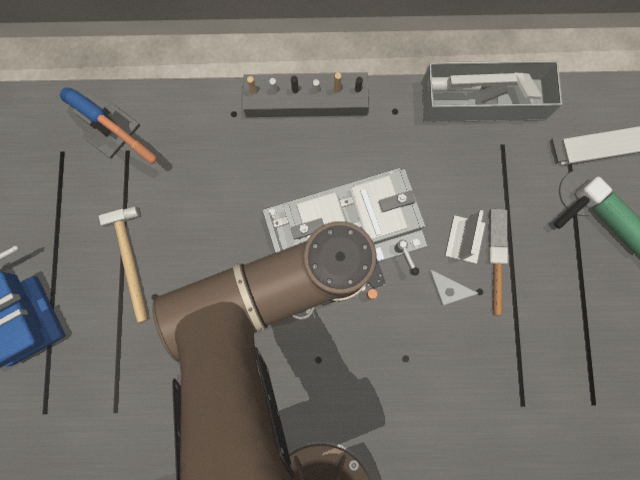

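The tool stands above the wheel, clear of the jar, with its long axis along the slide. Next I'll press down gently and make one stroke.

```bash
python3 - <<'E'
from station import *
from h import *
move_linear(W(95,75),rate=80)
f0=observe()["wrist_force"]
r=move_linear(W(95,62),rate=15,max_force=6)
s=observe(); z=s["ee_pos"][2]; print(r,z,s["wrist_force"]-f0, wj(Q,s["ee_pos"]))
for y in (85,75,65):
    move_linear(W(y,z),rate=30)
    s=observe(); print(y,s["ee_pos"][2],(s["wrist_force"]-f0).round(1))
move_linear(W(65,90),rate=100)
pic=camera("scene"); cv2.imwrite("pics/b_r.png",ticks(rect(pic)))
print(observe()["time"])
E
```

```text
True 66.95273961566629 [-2.27312221  1.24335337  7.84339303] [-134.86795541   94.9403715    66.95273962]
85 67.7313175039065 [-3.6 -1.6 12.1]
75 67.34276461333457 [-1.8 -1.9  6.9]
65 67.26886740171301 [-0.8 -3.5  6.4]
13.4
```

View pics/b_r.png

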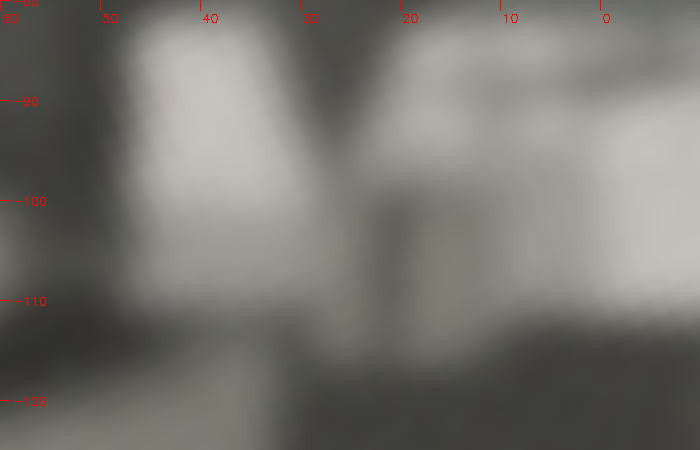

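```bash
cat >> h.py <<'E'
def stroke(ya,yb):
    from station import move_linear,observe
    move_linear(W(ya,90),rate=150); move_linear(W(ya,73),rate=80)
    f0=observe()["wrist_force"]
    r=move_linear(W(ya,62),rate=15,max_force=6)
    z=observe()["ee_pos"][2]
    n=max(1,int(abs(yb-ya)/10))
    for y in np.linspace(ya,yb,n+1)[1:]:
        move_linear(W(y,z),rate=30)
        s=observe(); print(r,y,s["ee_pos"][2],(s["wrist_force"]-f0).round(1))
    move_linear(W(yb,90),rate=100)
E
python3 - <<'E'
from station import *
from h import *
stroke(89,71)
move_linear(W(95,280),rate=250)
move_ptp(W(200,280,-190),tool(Q[2]+np.pi/2))
for n in ("scene","top"):
    g=[]
    for i in range(4): p=camera(n); g.append(p["pixels"].astype(float))
    g=np.mean(g,0).astype(np.uint8); np.save(f"c_{n}.npy",g)
    cv2.imwrite(f"pics/c_{n}.png",g); cv2.imwrite(f"pics/c_r_{n}.png",ticks(rect(p,img=g)))
print(observe()["time"])
E
```

```text
True 71.0 67.37344142549635 [-0.6  0.   1.6]
17.5417
```

View pics/c_r_top.png

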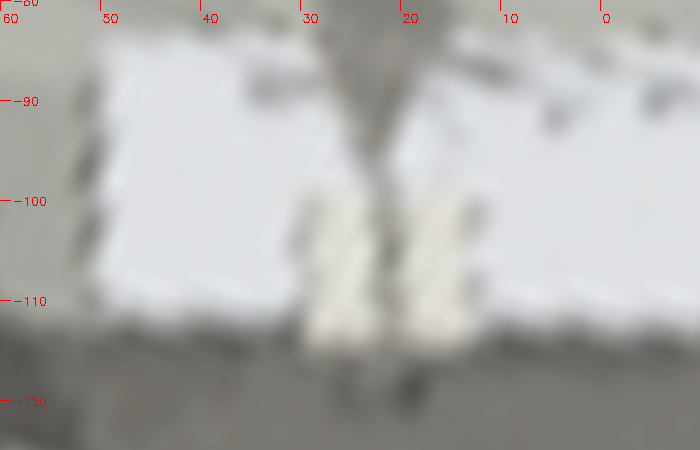

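View pics/c_r_scene.png

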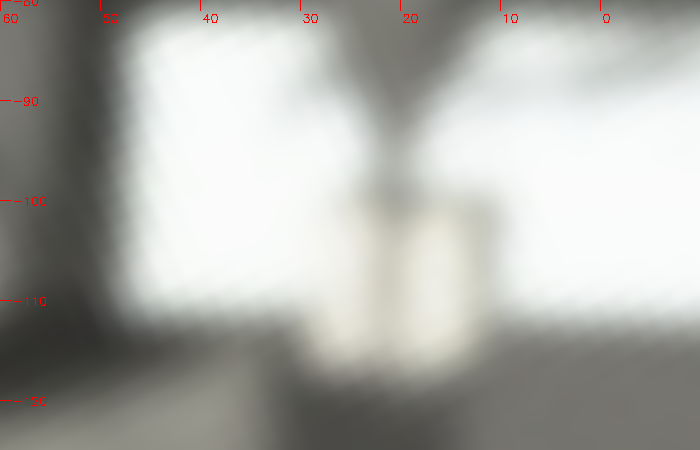

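```bash
cat >> h.py <<'E'
def meas(pic,img,q=Q):
    r=rect(pic,q,img=img); g=cv2.cvtColor(r,cv2.COLOR_BGR2GRAY).astype(float)
    def dark(x,yc,w=6,n=6):
        i=int((-80-x)*10); a=int((60-yc-w)*10); b=int((60-yc+w)*10)
        row=g[i-n:i+n,a:b].mean(0); k=np.arange(a,b)
        base=np.linspace(row[:8].mean(),row[-8:].mean(),len(row)); d=np.clip(base-row,0,None)
        d=np.where(d>.35*d.max(),d,0); return 60-(d*k).sum()/d.sum()
    return dark
E
python3 - <<'E'
from h import *
import pickle
obs,L=pickle.load(open("o.pkl","rb"))
for n in ("top","scene"):
    p=[p for m,p in L if m==n][0]; g=np.load(f"c_{n}.npy"); d=meas(p,g)
    print(n,"pointer",[(x,round(d(x,22 if n=="top" else 20.5,w=7.5),2)) for x in (-88,-90,-92,-94,-96,-97)],"line",[(x,round(d(x,21.3,w=4.5),2)) for x in (-101,-103,-105,-107,-109,-111)])
    g0=np.mean([p["pixels"].astype(float) for m,p in L if m==n],0).astype(np.uint8); d=meas(p,g0)
    yp=39.5 if n=="top" else 37
    print(n,"pointer0",[(x,round(d(x,yp,w=7),2)) for x in (-92,-94,-96,-97)])
E
```

```text
top pointer [(-88, np.float64(-315.98)), (-90, np.float64(-316.37)), (-92, np.float64(-313.53)), (-94, np.float64(-311.06)), (-96, np.float64(-310.91)), (-97, np.float64(-313.75))] line [(-101, np.float64(-325.28)), (-103, np.float64(-328.85)), (-105, np.float64(-330.69)), (-107, np.float64(-326.57)), (-109, np.float64(-326.06)), (-111, np.float64(-330.74))]
top pointer0 [(-92, np.float64(-155.26)), (-94, np.float64(-149.47)), (-96, np.float64(-148.32)), (-97, np.float64(-147.88))]
scene pointer [(-88, np.float64(-337.61)), (-90, np.float64(-336.75)), (-92, np.float64(-336.13)), (-94, np.float64(-335.04)), (-96, np.float64(-333.58)), (-97, np.float64(-332.28))] line [(-101, np.float64(-331.35)), (-103, np.float64(-331.7)), (-105, np.float64(-328.76)), (-107, np.float64(-326.52)), (-109, np.float64(-326.98)), (-111, np.float64(-325.99))]
scene pointer0 [(-92, np.float64(-179.02)), (-94, np.float64(-176.58)), (-96, np.float64(-173.37)), (-97, np.float64(-172.91))]
```

```bash
sed -i 's#return 60-(d\*k).sum()/d.sum()#return round(float(60-(d*k).sum()/d.sum()/10),2)#' h.py; python3 - <<'E'
from station import *
from h import *
move_ptp(W(85,200),tool(Q[2]+np.pi/2))
stroke(85,82.4)
move_linear(W(95,280),rate=250)
move_ptp(W(200,280,-190),tool(Q[2]+np.pi/2))
for n in ("scene","top"):
    g=[]
    for i in range(4): 
        p=camera(n); g.append(p["pixels"].astype(float))
        print(n,[[wj(Q,d["position"])[1].round(1) for d in tip_of(p,t) if d["confidence"]>.4] for t in ("pointer_tip","gauge_line")])
    g=np.mean(g,0).astype(np.uint8); np.save(f"d_{n}.npy",g)
    cv2.imwrite(f"pics/d_r_{n}.png",ticks(rect(p,img=g)))
    d=meas(p,g)
    print(n,"pointer",[(x,d(x,22 if n=="top" else 20.5,w=7.5)) for x in (-88,-90,-92,-94,-96,-97)],"line",[(x,d(x,21.3,w=4.5)) for x in (-101,-103,-105,-107,-109,-111)])
print(observe()["time"])
E
```

```text
True 82.4 68.06605977738434 [0.  0.9 5.3]
scene [[np.float64(-84.8)], [np.float64(26.4)]]
scene [[np.float64(16.2)], [np.float64(23.7)]]
scene [[np.float64(19.3)], [np.float64(81.2), np.float64(24.8)]]
scene [[np.float64(18.7)], [np.float64(27.1)]]
scene pointer [(-88, 20.01), (-90, 19.97), (-92, 20.0), (-94, 20.11), (-96, 20.29), (-97, 20.44)] line [(-101, 20.86), (-103, 20.87), (-105, 21.17), (-107, 21.39), (-109, 21.26), (-111, 21.33)]
top [[np.float64(19.8)], []]
top [[np.float64(17.8)], [np.float64(18.6)]]
top [[np.float64(18.0)], []]
top [[np.float64(20.3)], [np.float64(20.8)]]
top pointer [(-88, 21.71), (-90, 22.51), (-92, 22.55), (-94, 22.19), (-96, 22.33), (-97, 22.36)] line [(-101, 21.47), (-103, 21.11), (-105, 20.96), (-107, 21.32), (-109, 21.39), (-111, 20.93)]
23.1833
```

View pics/d_r_top.png

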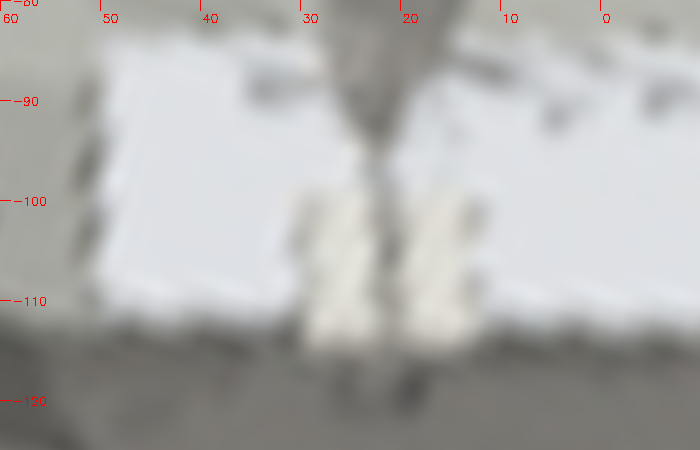

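View pics/d_r_scene.png

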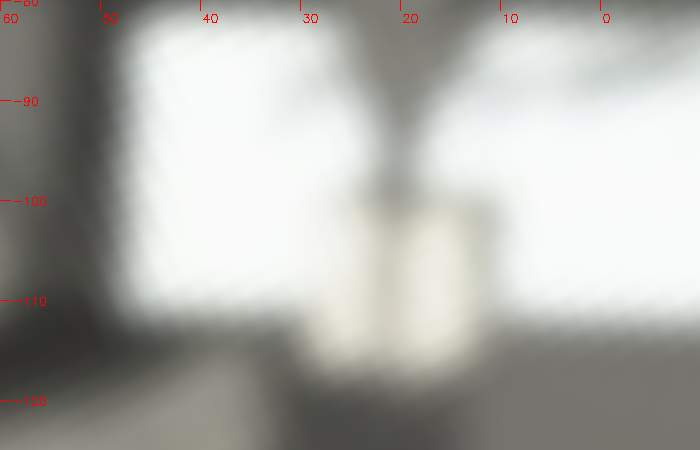

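```bash
cat > push.py <<'E'
from station import *
from h import *
def pose(a,gap,z=60):
    b=np.array([-95-66*np.cos(a),-85-66*np.sin(a)]); n=np.array([np.sin(a),-np.cos(a)])
    c=b-n*(19+gap)
    return jw(Q,(c[0],c[1],z)).tolist(), tool(Q[2]+a)
E
python3 - <<'E'
from push import *
p,o=pose(.05,18,200)
move_ptp(p,o)
move_linear(pose(.05,18)[0],rate=150)
f0=observe()["wrist_force"]
for a in np.r_[np.arange(.1,1.3,.1),1.27,1.3]:
    p,o=pose(a,0); r=move_linear(p,rate=60,orientation=o,max_force=10)
    s=observe(); print(round(a,2),r,(s["wrist_force"]-f0).round(1),wj(Q,s["ee_pos"]).round(0))
    if r: break
print(observe()["time"])
for n in ("scene","top"):
    pc=camera(n); cv2.imwrite(f"pics/e_{n}.png",cv2.resize(pc["pixels"][160:400,180:500],None,fx=2.4,fy=2.4))
E
```

```text
0.1 False [-0.5 -0.2  0.7] [-163.  -73.   60.]
0.2 False [-0.4  0.6  0.9] [-163.  -79.   60.]
0.3 False [-0.2 -0.5  1. ] [-164.  -86.   60.]
0.4 False [-0.3 -0.3 -0.3] [-163.  -93.   60.]
0.5 False [-1.3 -0.9  1.1] [-162. -100.   60.]
0.6 False [-0.7 -0.1  0.9] [-160. -106.   60.]
0.7 False [-0.2  0.9  0.3] [-158. -113.   60.]
0.8 False [-0.6 -0.   0.2] [-155. -119.   60.]
0.9 False [-0.6  1.2  0. ] [-151. -125.   60.]
1.0 False [-1.8  0.9  0.1] [-147. -130.   60.]
1.1 False [-0.4 -0.4  0. ] [-142. -135.   60.]
1.2 False [-0.5 -0.   0.4] [-137. -139.   60.]
1.27 False [-2.4  0.4  1.1] [-133. -142.   60.]
1.3 False [-7.2  0.9  4.1] [-133. -143.   60.]
29.2417
```

View pics/e_scene.png

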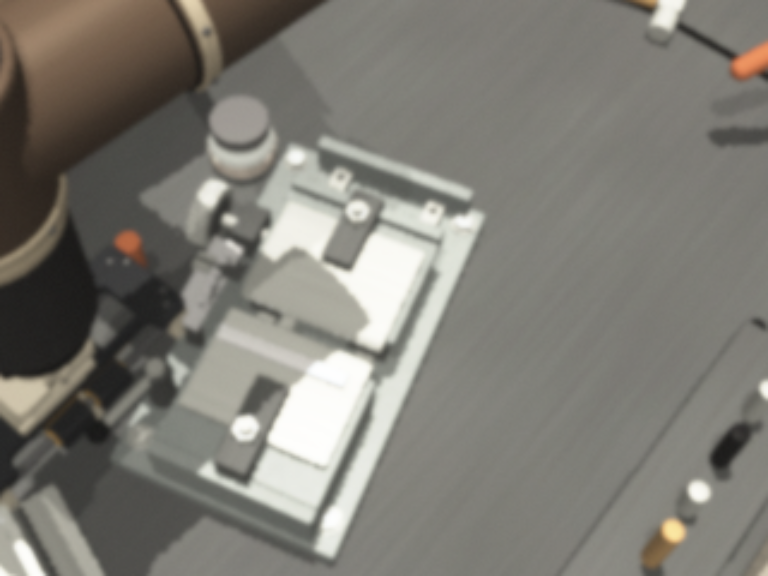

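Force rose to about 7 N at the end of the arc, so the lever is probably on its stop. I'll back off and check.

```bash
python3 - <<'E'
from push import *
p,o=pose(1.3,30); move_linear(p,rate=100)
p[2]=280; move_linear(p,rate=250)
move_ptp(W(200,280,-190),tool(Q[2]+np.pi/2))
for n in ("scene","top"):
    g=[]
    for i in range(4): 
        pc=camera(n); g.append(pc["pixels"].astype(float))
        print(n,[wj(Q,d["position"]).round(0).tolist() for d in tip_of(pc,"lock_ball") if d["confidence"]>.4])
    g=np.mean(g,0).astype(np.uint8)
    cv2.imwrite(f"pics/f_r_{n}.png",ticks(rect(pc,img=g)))
    cv2.imwrite(f"pics/f_{n}.png",cv2.resize(g[160:400,180:500],None,fx=2.4,fy=2.4))
    d=meas(pc,g)
    print(n,"pointer",[(x,d(x,22 if n=="top" else 20.5,w=7.5)) for x in (-90,-92,-94,-96,-97)],"line",[(x,d(x,21.3,w=4.5)) for x in (-101,-103,-105,-107,-109,-111)])
print(observe()["time"],observe()["wrist_force"])
E
```

```text
scene [[-115.0, -145.0, 68.0]]
scene [[-112.0, -146.0, 68.0]]
scene [[-117.0, -147.0, 67.0]]
scene [[-115.0, -144.0, 67.0]]
scene pointer [(-90, 19.97), (-92, 20.01), (-94, 20.11), (-96, 20.31), (-97, 20.46)] line [(-101, 20.86), (-103, 20.83), (-105, 21.16), (-107, 21.4), (-109, 21.34), (-111, 21.38)]
top [[-118.0, -142.0, 66.0], [-97.0, 17.0, 66.0]]
top [[-115.0, -145.0, 68.0]]
top [[-114.0, -143.0, 65.0]]
top [[-116.0, -145.0, 65.0]]
top pointer [(-90, 22.48), (-92, 22.54), (-94, 22.18), (-96, 22.31), (-97, 22.36)] line [(-101, 21.48), (-103, 21.12), (-105, 20.96), (-107, 21.31), (-109, 21.39), (-111, 20.9)]
32.9 [-0.27502099  0.04223385  0.14236897]
```

View pics/f_top.png

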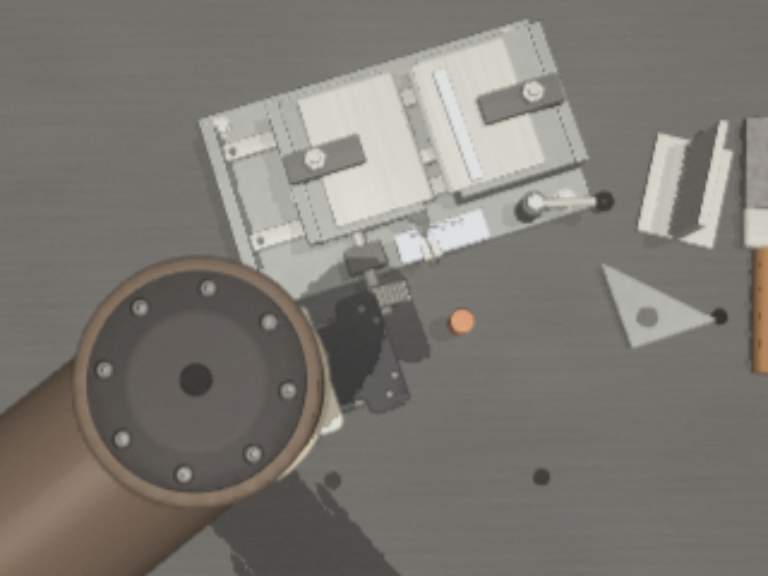

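View pics/f_r_top.png

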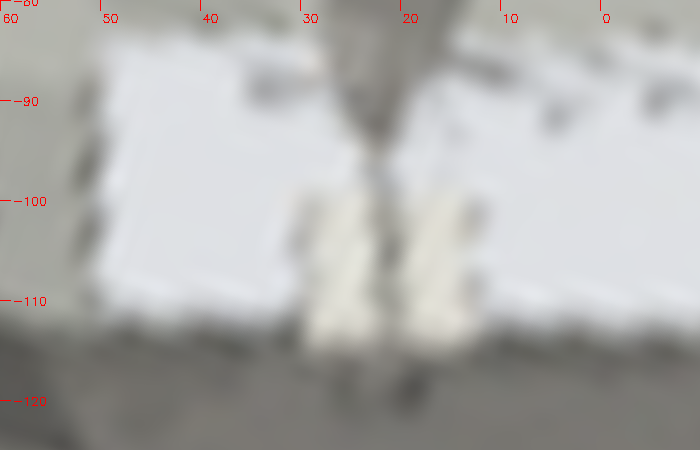

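View pics/f_scene.png

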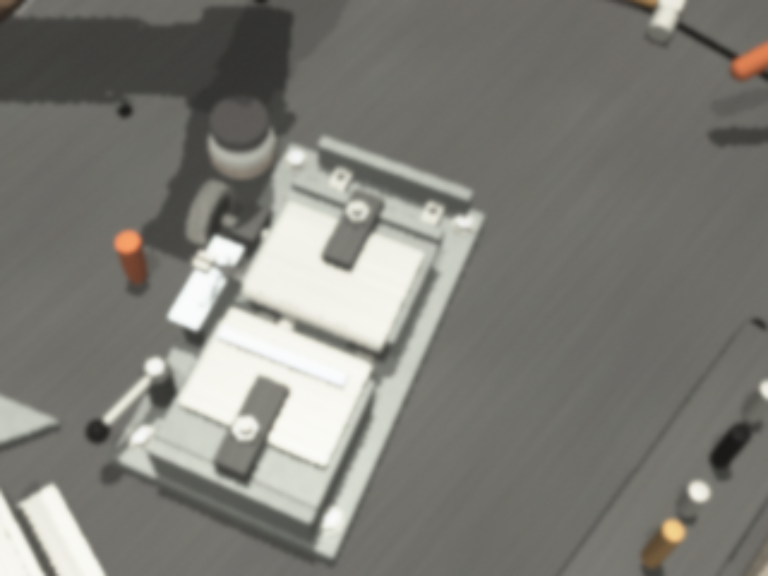

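```bash
python3 - <<'E'
from station import *
close_job(); print(observe()["time"])
E
```

```text
the job is handed in; nothing more can be done
the job is handed in; nothing more can be done
```

I set the pointer at the gauge line, then pushed the lock lever round to its stop, and handed the job in at about 33 s of the 64 s allowed.

- **Wheel:** I rolled it with the closed fingertips in three light strokes (10, 6 and about 0.5 mm of carrier travel), checking the pointer with the cameras between strokes. The fingers gripped nothing.
- **Lever:** I pushed its ball round the arc until the force rose to about 7 N, then backed off.

**Last checks**
- **Pointer against the line:** the two cameras disagree slightly. The top view reads about +1.0 mm and the scene view about −0.7 mm. Both are inside the 2 mm limit, and neither reading changed when the lever was pushed. The networks' own point reports scattered too much to use for this, so I measured it from the pixels.
- **Lever angle:** about 1.27 to 1.29 rad, from the ball position and the top picture, against a stop at 1.3.
- **Clip and neighbours:** the clip line reads the same as before the lever push. By eye in the last pictures, the nozzle, jar, marker holder, tee and square have not moved. The brush is only partly in those cropped pictures, and only part of the hammer shows; the arm never went near either.
- **Arm:** clear of everything, with no force on the wrist.

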